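Check the ribbon dispenser's sprung tensioner and mark its travel

ROBOT

A 7-joint arm with a two-finger parallel gripper is mounted at the origin on a cart in front of the work surface, level with it; the furniture and walls round the work are solid. World frame = base frame: x ahead of the robot, y to its left, z up, the work surface at z = 0. Lengths are in m, angles in degrees, forces in N, time in s.
With the tool pointing down it reaches from about 0.425 to 0.875 m from the base axis. Payload 4.7 kg.
Tool frame: the origin (TCP) lies on the centre line of the jaws, within the pads' length; the fingertips stand ahead of it and the grasp point (between the pads) lies 2 mm behind it (env.tip_reach is the x of the fingertips in the tool frame, in m); x points along the fingers, z is the direction in which the jaws open and shut, and the axes are right-handed (so a half turn about x gives the same grasp; the last joint's range is limited). The gripper opens to 87 mm and grips with 3 to 60 N. Pads are 19 mm wide; open, the fingers measure 117 mm over their backs; the gripper's body (75 mm by 190 mm) begins 51 mm behind the grasp point.
Start: joints at [-69.322, 18.392, -4.016, 83.108, 1.295, 78.541, -3.26], TCP at [0.221, 0.611, 0.24] pointing down, gripper open.
Joint ranges: [-163.93, 163.93], [-17.29, 119.83], [-79.2, 71.16], [3.27, 140.29], [-89.18, 269.18], [5.43, 117.66], [-154.24, 154.24]. Speed limits (degrees/s): [147.25, 147.25, 180, 180, 180, 180, 180].

INTERFACE

Orientations are given as [roll, pitch, yaw] about the fixed x, y, z axes, in that order (R = Rz(yaw) Ry(pitch) Rx(roll)).
In Python, from cell import telemetry, optics, env, models gives the robot as it stands.
- The arm moves only by the shell command python3 -m pendant 'ROWS' [FORCE]. ROWS is JSON, a list of rows, each a list of 3 entries, a list of its own where there are three numbers: the finger opening in mm, from 0 to 87, then the shift along the tool's x, y, z in mm, then the turn, a rotation vector about the tool's x, y, z in rad. A call has 1 to 10 rows; each row is the pose to reach, as a shift and turn from the pose commanded when the call began, along the tool's axes at that moment; what a row does not reach only later rows make up. A row lasts 1/12 s, in which the tool goes at most 41.7 mm and 7.16 degrees, less where a joint would pass 70% of its speed; a pose out of reach is approached as far as the arm can. A call with a gripper value outside its range is refused whole. The fingers move at their own pace and stop on an object; FORCE is the grip in N (left out, the last holds). Time passes only in rows, so rows that repeat a pose let the fingers close. It gives the time, the measured TCP pose, the force and the opening at its end, in the units of the state.
- telemetry.get_obs(): the state, without advancing time (a new reading comes with each control period).
- optics.read_camera(name): name is "scene" or "side" or "wrist"; returns a dict with "image" (420x560x3 uint8, blue, green, red), "range_z" (420x560 float32, m along the optical axis (not along the pixel's ray), 0 where there is no reading), "fx", "fy", "cx", "cy" (pixels), "cam_to_world" (4x4, takes a point from camera to world coordinates). Camera axes: x right, y up, looking along -z (the intrinsics and any distortion apply to the point x, -y, -z); pixel columns grow to the right and rows downward; lengths in m; the calibration is good to about 2 mm. A picture is of the moment at which its call begins.
- env.sign_off(): hands the job in, once; it reports no verdict.
Trained networks look in the newest picture that a camera, given by its name, has taken for a name from the list of things; names that differ only in an ending like _2 or _b are one class to them, and where a whole thing is asked for, a point or a joint stands for the part that bears it (a point fixed in the world has none). Each returns a list of dicts, best first, with "confidence" (0 to 1); they miss things now and then, are a little off and sometimes report something else, mostly with a low value. They report only what shows in the picture. A call takes as long as a camera call.
- models.masks_of(camera, label): "pixels" (420x560 bool, what is visible of it) and "extent" ([left, top, right, bottom] as shares, 0 to 1, of the picture: columns of its width, rows of its height, round what is visible of it).
- models.landmark_of(camera, label): "centre" ([row, column] as shares, 0 to 1, of the picture: columns of its width, rows of its height: a listed point, or the origin of a listed thing).
The state is a dict: "time_s": time; "qpos": joint angles; "joint_velocities": joint speeds; "effort": joint torques, N m; "tool_pos": TCP position; "tool_rot": TCP orientation; "force": force on the tool from outside, world axes, zero at the start; "wrist_torque": the same for the moment, N m; "grip_width": finger opening in m.
Only numpy, scipy, OpenCV 4.12 (cv2) and the standard library are available. Lean on these libraries where they do the work, as an engineer would, in place of code of your own. Each camera call takes 0.05 s, during which the arm holds its last target.

TASK

Check the travel of the ribbon tensioner: with closed fingers push its blue roller gently along the scale against the spring until you clearly feel the arm meet the soft stop hidden inside (keep your push below about 15 N in all), then bring the arm back to rest under control, without letting it snap back. The drag pointer stays at the reading that the arm reached: leave it there, slide the red marker along the rim until its tip is in line with the pointer, and let go. Do not disturb the goods standing round it.

Things in the scene. Friction and masses are not known exactly. Their poses are not given: they have to be found in the camera images.
- tensioner: The tensioner unit, fixed to the table: light wooden base 14 mm thick (round lobe of 50 mm radius about the pivot, then a plate 270 mm wide reaching 200 mm from the pivot) with a white scale in an arc. A grey arched cover 33 mm high (radii 68 to 102 mm) hides the stop. Origin: on the pivot axis at table height; z up, x along the middle line from pivot to scale, away from the robot.
- pivot (a point): Point on the pivot axis 60 mm above the table, axes as the unit's. Arm, pointer and marker all turn about this upright axis, anticlockwise from above being positive; joint value 0 of all three is the bearing -0.65 rad from the x axis. The scale has a tick each 0.05 rad, a long one each 0.25 rad.
- roller (a point): Centre of the upright blue roller on the sprung arm: 24 mm diameter (27 mm rims), from 51 to 97 mm above the table, 120 mm from the pivot axis; the arm's bar below it lies 43 to 51 mm above the table. Its x axis points outward from the pivot. Push it sideways, anticlockwise from above. More than about 13 N above the spring's own force overloads the hidden stop; let go, the arm snaps home.
- swing (a joint): Angle of the sprung arm, rad: 0 at rest, grows anticlockwise. The spring pushes back at the roller with 2.3 N at 0, rising 3.3 N per rad. Somewhere between 0.45 and 0.90 rad it meets a soft rubber stop, hidden and different each time; from there the push rises by a further 210 N per rad (1.7 N per mm at the roller). A clear meeting is 2.5 N or more above the spring, held for a moment.
- pointer (a joint): Angle of the brass drag pointer with a black end, rad, on the same zero as the arm: the arm pushes it ahead, and it stays by friction where it was left. While the arm pushes it, it reads the same as the arm.
- pointer_tip (a point): Outer end of the drag pointer's thin needle, 150 mm from the pivot, 37 mm above the table; the point's x axis points outward along the needle.
- marker (a joint): Angle of the red marker that slides round the rim, rad, on the same zero as arm and pointer (equal values: in line). It moves with about 1.1 N of friction and stays where it is left; range 0 to 1.34.
- marker_fin (a point): Grip point on the red marker's upright fin, 178 mm from the pivot axis, 55 mm above the table. The fin is 12 mm thick along the rim, 14 mm deep outward, its top 75 mm and its foot (24 x 22 mm) 27 mm above the table. The point's x axis points outward from the pivot. It can be pinched from above across its 12 mm thickness (fingers on either side along the rim).
- marker_tip (a point): Inner tip of the red marker, 152 mm from the pivot, 21 mm above the table, below the pointer's height; its x axis points outward from the pivot.
- soap: Wrapped cream soap bar, 52 x 78 x 26 mm, loose, left of the unit; origin at the centre of its underside. To be left alone.
- tin: Round candle tin with a red band, 64 mm wide, 45 mm high, loose, left of the unit; origin at the centre of its underside. To be left alone.
- glass_candle: Candle in a patterned glass, 66 mm wide, 101 mm high, loose, right of the unit; origin at the centre of its underside. To be left alone.
- mug_cream: Cream mug, 84 mm high, loose, right of the unit; origin under it. To be left alone.

How it is judged (in metres and radians):
On the way, in this order (a step that is already met when the one before it is completed fails the run):
1. the arm is pressed clearly onto its hidden soft stop (contact force between swing_stem and stop_rubber above 2.5 N), for 0.15 s.
2. the arm is back at rest (value of joint swing below 0.05 rad), for 0.1 s.
At the end, for the whole second after the job is handed in: The arm is back at rest (under 0.05 rad), the drag pointer still stands at the reading where the arm met its stop (within 8 mm at its tip), and the red marker is at rest in line with the pointer within 0.035 rad (2 degrees) (angle between the x axis of pointer_tip and the x axis of marker_tip, either way round below 0.035 rad and horizontal distance between pointer_tip and stop_mark below 0.008 m and value of joint swing below 0.05 rad and velocity of joint marker between -0.02 and 0.02 rad/s); the robot touches nothing.
It fails at once if the hidden stop is overloaded (more than 18 N on the rubber, about 13 N at the roller above the spring) (contact force between swing_stem and stop_rubber above 18 N).
It fails at once if the arm is let go and snaps back (faster than 1.5 rad/s) (velocity of joint swing below -1.5 rad/s).
It fails at once if the goods round the unit are disturbed (moved more than 15 mm) (distance of any of soap, tin, glass_candle, mug_cream from where it was at the start of the episode above 0.015 m).
It also fails if it takes over 72 s, if anything falls off the work surface, if the arm or the gripper's body presses on something with over 40 N, if the wrist force passes 120 N, or if a joint passes its speed limit or range.

## Working session

There is one attempt and no reset: what is moved stays moved. The work goes in short steps, Python scripts to look and compute and a shell command to move; the robot and the scene stay as the last step left them, time stands still between calls to the robot, and variables do not carry over. Pictures are saved under pics/ and viewed, and the job is handed in when it is done.

```bash
ls; mkdir -p pics
cat > h.py <<'E'
import numpy as np, cv2
from cell import telemetry, optics, env, models
from scipy.spatial.transform import Rotation as R
def shot(cam,fn):
    d=optics.read_camera(cam); cv2.imwrite('pics/'+fn,d['image']); return d
def world(d,r,c,z=None):
    """pixel row, col -> world; by depth or by intersecting plane z"""
    T=np.array(d['cam_to_world'])
    v=np.array([(c-d['cx'])/d['fx'],-(r-d['cy'])/d['fy'],-1.0])
    if z is None:
        v=v*d['range_z'][int(round(r)),int(round(c))]
        return T[:3,:3]@v+T[:3,3]
    w=T[:3,:3]@v; s=(z-T[2,3])/w[2]; return T[:3,3]+s*w
E
python3 - <<'E'
from h import *
o=telemetry.get_obs(); print({k:np.round(v,4).tolist() for k,v in o.items()}, env.tip_reach)
for cam in ['scene','side','wrist']:
    d=shot(cam,cam+'0.png'); print(cam,d['fx'],d['fy'],d['cx'],d['cy'],[k for k in d],np.round(d['cam_to_world'],3).tolist())
    for l,z in [('pivot',.06),('roller',.074),('pointer_tip',.037),('marker_fin',.055),('marker_tip',.021),('tensioner',0),('soap',0),('tin',0),('glass_candle',0),('mug_cream',0)]:
        for m in models.landmark_of(cam,l)[:2]:
            r,c=m['centre'][0]*420,m['centre'][1]*560
            print(l,round(m['confidence'],2),round(r),round(c),np.round(world(d,r,c,z),3))
E
```

```text
pics
{'time_s': 0.0, 'qpos': [-69.3232, 18.4392, -4.0153, 83.1748, 1.2936, 78.5413, -3.2612], 'joint_velocities': [-0.0341, 0.0208, 0.0535, 0.0052, -0.0655, 0.1244, -0.0228], 'effort': [-0.0, -49.1283, -0.4039, -31.2531, -0.0638, 0.0437, 0.0002], 'tool_pos': [0.2208, 0.6108, 0.2385], 'tool_rot': [-177.6465, 89.8898, -107.5152], 'force': [0.2645, -0.2009, 0.2876], 'wrist_torque': [0.0126, -0.0112, -0.0231], 'grip_width': 0.0867} 0.017
scene 422.1582386456905 422.1582386456905 274.8153033868777 204.139719898898 ['image', 'range_z', 'fx', 'fy', 'cx', 'cy', 'cam_to_world'] [[0.73, 0.359, -0.582, -0.189], [-0.683, 0.378, -0.624, -0.857], [-0.004, 0.853, 0.521, 0.756], [0.0, 0.0, 0.0, 1.0]]
pivot 0.84 223 262 [ 0.486 -0.074  0.06 ]
roller 0.69 215 296 [ 0.573 -0.129  0.074]
marker_fin 0.55 194 276 [0.639 0.028 0.055]
marker_tip 0.41 209 273 [0.604 0.005 0.021]
marker_tip 0.36 169 227 [0.672 0.34  0.021]
tensioner 0.68 240 260 [ 0.48  -0.072  0.   ]
soap 0.82 168 227 [0.705 0.381 0.   ]
tin 0.61 183 211 [0.585 0.327 0.   ]
glass_candle 0.76 260 369 [ 0.64  -0.356  0.   ]
glass_candle 0.32 2
[... 268 characters left out ...]
96, 0.551], [0.016, 0.764, 0.645, 1.038], [0.0, 0.0, 0.0, 1.0]]
pivot 0.62 225 306 [ 0.487 -0.072  0.06 ]
roller 0.81 201 307 [ 0.576 -0.135  0.074]
marker_fin 0.46 210 260 [0.635 0.022 0.055]
marker_tip 0.59 220 266 [0.611 0.008 0.021]
tensioner 0.82 244 304 [ 0.464 -0.053  0.   ]
soap 0.85 246 156 [0.698 0.376 0.   ]
tin 0.94 264 183 [0.579 0.327 0.   ]
tin 0.22 241 302 [ 0.48  -0.057  0.   ]
glass_candle 0.46 191 347 [ 0.627 -0.352  0.   ]
wrist 321.1593609754346 321.1593609754346 279.19907930373756 212.22466388460091 ['image', 'range_z', 'fx', 'fy', 'cx', 'cy', 'cam_to_world'] [[0.341, -0.906, -0.25, 0.153], [0.94, 0.329, 0.09, 0.636], [0.001, -0.265, 0.964, 0.385], [0.0, 0.0, 0.0, 1.0]]
```

Run:
```python
import cv2
for c,(r0,r1,c0,c1) in {'scene':(130,280,180,400),'side':(140,290,180,400)}.items():
    i=cv2.imread(f'pics/{c}0.png'); cv2.imwrite(f'pics/{c}0z.png',cv2.resize(i[r0:r1,c0:c1],None,fx=3.6,fy=3.6,interpolation=cv2.INTER_CUBIC))
```

```text
(no output)
```

View pics/scene0.png

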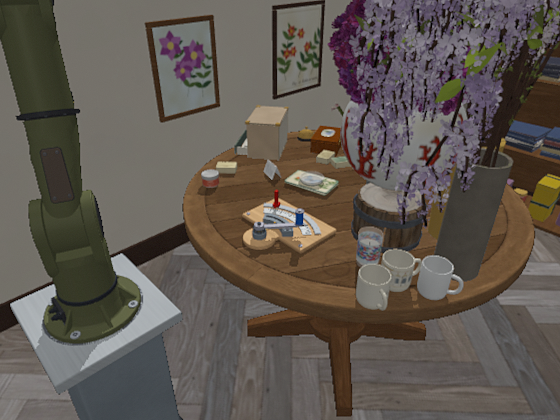

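View pics/scene0z.png

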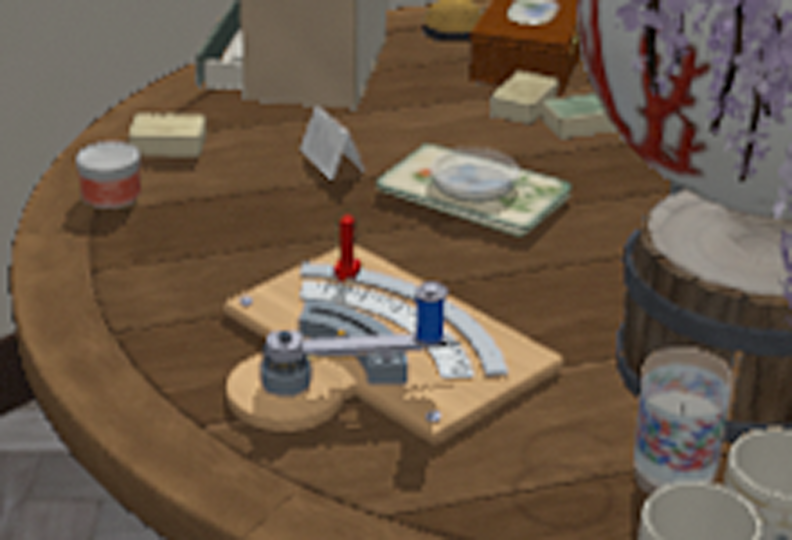

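View pics/side0z.png

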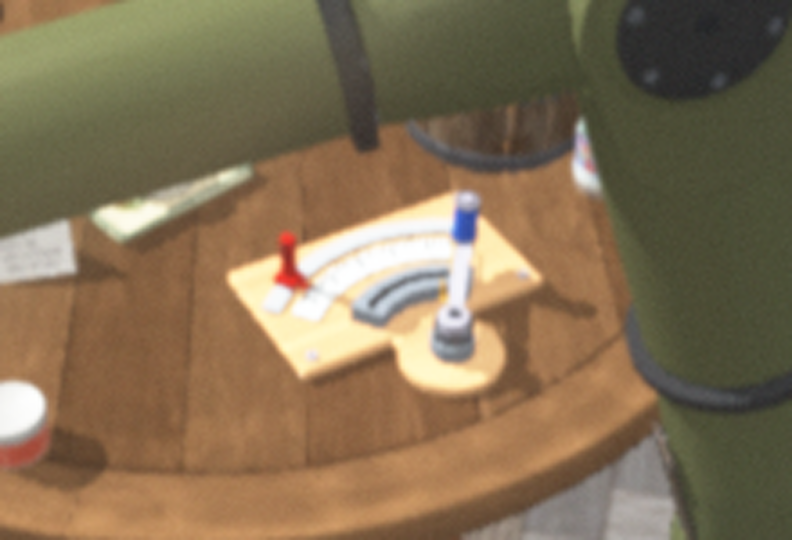

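```bash
cat >> h.py <<'E'
def cloud(d):
    z=d['range_z']; r,c=np.mgrid[:420,:560]
    v=np.stack([(c-d['cx'])/d['fx']*z,-(r-d['cy'])/d['fy']*z,-z],-1)
    T=np.array(d['cam_to_world']); p=v@T[:3,:3].T+T[:3,3]; p[z==0]=np.nan; return p
def tool():
    o=telemetry.get_obs(); return np.array(o['tool_pos']),R.from_euler('xyz',o['tool_rot'],degrees=True).as_matrix(),o
E
python3 - <<'E'
from h import *
p,Rm,o=tool(); print(p,'\n',np.round(Rm,3))
c=cloud(optics.read_camera('scene')).reshape(-1,3)
c=c[~np.isnan(c[:,0])]
m=(c[:,2]>.03)&(c[:,2]<.7)&(c[:,0]>.3)&(c[:,0]<1.1)&(abs(c[:,1])<.6)
c=c[m]
g={}
for x,y,z in c:
    k=(round(x/.06),round(y/.06)); a=g.setdefault(k,[9,-9]); a[0]=min(a[0],z);a[1]=max(a[1],z)
for i in range(5,19):
    print(round(i*.06,2),' '.join(f'{100*g[(i,j)][0]:3.0f}/{100*g[(i,j)][1]:2.0f}' if (i,j) in g else '  .   ' for j in range(-9,10)))
E
```

```text
[0.22095738 0.61131958 0.23958303] 
 [[ 0.   -0.94  0.34]
 [ 0.    0.34  0.94]
 [-1.   -0.    0.  ]]
0.3  48/70  48/69   .      .      .      .      .      .      .      .      .      .      .      .      .      .      .      .      .   
0.36  46/70  48/69   .      .      .      .      .      .      .      .      .      .      .      .      .      .      .      .      .   
0.42  55/69  38/69  51/55   .      .      .      .      .      .      .      .      .      .      .      .      .      .      .      .   
0.48   4/69   3/68   3/67   .      .      .      .      3/ 5   3/ 6   .      .      .      .      .      .      .      .      .      .   
0.54  54/54   3/68   3/68  54/59  54/61  59/59   5/10   3/10   3/ 5   3/ 3   .      .      .      .      3/ 5   3/ 5   .      .      .   
0.6   3/ 9   3/68   3/67   3/61   4/66  29/66   5/61   3/10   3/ 3   3/ 7   .      .      .      .      3/ 5   4/ 5   .      .      .   
0.66   3/66   3/67   3/62   3/55   3/57   3/65  29/65  58/61   .      3/ 7   .      .      .      .      .      .      .      .      .   
0.72   3/65   4/65   3/62   3/22  1
[... 226 characters left out ...]
   4/ 5   .   
0.84  29/52  29/40   3/54  11/53   .      .      .      .      .      3/ 4   3/ 3   3/ 3   .      4/ 4   .      3/16   3/16   3/ 5   .   
0.9  30/65  30/56   3/42   4/16   .      .      8/ 8   7/ 8   .      4/ 4   3/ 4   3/ 3   .      .      3/16   3/16  15/16   3/16   3/ 5
0.96  29/65  28/56  29/52   .      7/ 8   .      .      .      .      .      .      .      .      .      3/16   3/16  15/16  15/16   4/16
1.02  41/61  31/55  59/59   .      .      .      .      .      .      .      .      .      .      6/ 7   .      3/16   3/16  15/16  15/15
1.08   .     52/52  48/51   .      .      .      .      .      .      .      .      3/ 3   3/ 7   3/ 7   6/ 6   .      3/16   .      .
```

```bash
python3 -m pendant '[[87,[-20,-40,-40],[0,0,0]],[87,[-40,-70,-70],[0,0,0]],[87,[-60,-95,-95],[-0.04,0,0]],[87,[-60,-125,-125],[-0.08,0,0]],[87,[-60,-150,-150],[-0.12,0,0]],[87,[-60,-175,-175],[-0.16,0,0]],[87,[-60,-200,-200],[-0.2,0,0]],[87,[-60,-225,-225],[-0.24,0,0]],[87,[-60,-250,-250],[-0.28,0,0]],[87,[-60,-275,-275],[-0.35,0,0]]]'; python3 -c "
from h import *
p,Rm,o=tool();print(p,np.round(Rm,3).tolist(),o['time_s'],o['qpos'])
d=np.array([.52,-.04,.30])-p;print(Rm.T@d)
c=cloud(optics.read_camera('scene')).reshape(-1,3)
m=(c[:,2]>.11)&(c[:,2]<.5)&(c[:,0]>.5)&(c[:,0]<.75)&(c[:,1]>-.3)&(c[:,1]<.05)
c=c[m]
for z in np.arange(.11,.5,.04):
  q=c[(c[:,2]>z)&(c[:,2]<z+.04)]
  if len(q): print(round(z,2),len(q),q.min(0),q.max(0), q[q[:,0]<.68].max(0) if (q[:,0]<.68).any() else '')
"
```

```text
time_s: 2.53
tool_pos: [0.3867, 0.2573, 0.3]
tool_rot: [-34.1, 89.9, 56.2]
force: [1.1, -0.1, 0.7]
grip_width: 0.0872
[0.38667973 0.25726284 0.29995653] [[0.001, -1.0, -0.005], [0.001, -0.005, 1.0], [-1.0, -0.001, 0.001]] 2.5333 [-48.97069328  -6.18975895  11.13717839 103.0952566    1.18049928
  82.91399372  52.2407337 ]
[-2.53894045e-04 -1.31856495e-01 -2.97914903e-01]
0.11 370 [ 0.66686921 -0.29981498  0.11034547] [ 0.74983704 -0.21500895  0.14980514] [ 0.67994122 -0.27167419  0.13791187]
0.15 64 [ 0.7071866  -0.29973348  0.15000079] [ 0.74941858 -0.26245101  0.16142654] 
0.19 6 [ 0.66122719 -0.29716856  0.21613128] [ 0.67531862 -0.27423691  0.22825507] [ 0.67531862 -0.27423691  0.22825507]
0.23 79 [ 0.62907845 -0.29988612  0.23023388] [ 0.66408236 -0.23918124  0.26996863] [ 0.66408236 -0.23918124  0.26996863]
0.27 188 [ 0.61449746 -0.29944242  0.27059791] [ 0.66412964 -0.20622309  0.30998566] [ 0.66412964 -0.20622309  0.30998566]
0.31 272 [ 0.61296994 -0.29989987  0.31012401] [ 0.66585184 -0.19694086  0.34969887] [ 0.66585184 -0.19694086  0.34969887]
0.35 209 [ 0.61256957 -0.29896206  0.35022052] [ 0.69353279 -0.18134967  0.38980031] [ 0.67934156 -0.18805103  0.38980031]
0.39 99 [ 0.62613117 -0.29959683  0.39043874] [ 0.70137404 -0.18633684  0.42626639] [ 0.67975906 -0.20406926  0.42626639]
0.43 205 [ 0.6025516  -0.29968423  0.4330444 ] [ 0.67044895 -0.18731403  0.46974365] [ 0.67044895 -0.18731403  0.46974365]
0.47 208 [ 0.58367845 -0.29970457  0.4700501 ] [ 0.74952618 -0.15688508  0.49998924] [ 0.66291056 -0.18765073  0.49998924]
```

```bash
python3 -m pendant '[[0,[0,-15,-35],[0,0,0]],[0,[0,-30,-70],[0,0,0]],[0,[0,-45,-105],[0,0,0]],[0,[0,-60,-140],[0,0,0]],[0,[0,-75,-175],[0,0,0]],[0,[0,-90,-205],[0,0,0]],[0,[0,-105,-235],[0,0,0]],[0,[0,-120,-265],[0,0,0]],[0,[0,-132,-298],[0,0,0]],[0,[0,-132,-298],[0,0,0]]]' 60
python3 - <<'E'
from h import *
d=shot('wrist','w1.png')
for l,z in [('pivot',.06),('roller',.074),('roller',.097),('pointer_tip',.037),('marker_fin',.055),('marker_tip',.021),('tensioner',0),('glass_candle',0),('mug_cream',0)]:
        for m in models.landmark_of('wrist',l)[:2]:
            r,c=m['centre'][0]*420,m['centre'][1]*560
            print(l,round(m['confidence'],2),round(r),round(c),np.round(world(d,r,c,z),4))
E
```

```text
time_s: 3.42
tool_pos: [0.5202, -0.0464, 0.3]
tool_rot: [-155.9, 89.7, -66.3]
force: [-0.5, -0.4, 0.3]
grip_width: 0.0285
pivot 0.59 151 260 [ 0.4795 -0.0697  0.06  ]
roller 0.9 233 202 [ 0.5759 -0.1427  0.074 ]
roller 0.9 233 202 [ 0.568  -0.1366  0.097 ]
marker_fin 0.7 267 333 [0.6319 0.0228 0.055 ]
marker_tip 0.48 243 313 [ 0.6104 -0.0012  0.021 ]
tensioner 0.92 149 264 [ 0.482  -0.0689  0.    ]
glass_candle 0.96 251 72 [ 0.6292 -0.3587  0.    ]
glass_candle 0.72 219 539 [0.5836 0.3259 0.    ]
mug_cream 0.34 149 266 [ 0.4817 -0.0658  0.    ]
```

View pics/w1.png

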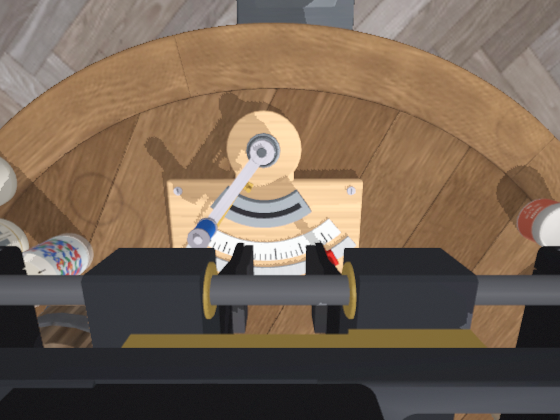

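Run:
```python
from h import *
d=optics.read_camera('wrist'); i=d['image']
cv2.imwrite('pics/w2.png',cv2.resize(i[95:265,150:380],None,fx=3.4,fy=3.4,interpolation=cv2.INTER_CUBIC))
for n,c,r,z in [('c1',169,180,.014),('c2',363,180,.014),('s1',177,190,.016),('s2',350,190,.016),('pivtop',262,152,.065),('rollertop',202,240,.097),('lobe',264,149,.014)]:
    print(n,np.round(world(d,r,c,z),4),d['range_z'][r,c],np.round(world(d,r,c),4))
p,Rm,o=tool();print(p,np.round(Rm,3).tolist(),o['time_s'],o['grip_width'],o['force'])
```

```text
c1 [ 0.5208 -0.1867  0.014 ] 0.43768278 [ 0.5212 -0.1877  0.0112]
c2 [0.5198 0.076  0.014 ] 0.44850886 [0.522  0.0795 0.0006]
s1 [ 0.5341 -0.1764  0.016 ] 0.43868053 [ 0.5345 -0.1771  0.0139]
s2 [0.5332 0.0588 0.016 ] 0.43880597 [0.5336 0.0593 0.0138]
pivtop [ 0.4786 -0.0578  0.065 ] 0.38231197 [ 0.4792 -0.0582  0.0573]
rollertop [ 0.5761 -0.1262  0.097 ] 0.45386472 [ 0.6056 -0.1463  0.0177]
lobe [ 0.479  -0.0578  0.014 ] 0.38172114 [ 0.4758 -0.0558  0.0569]
[ 0.51898065 -0.03767618  0.29963026] [[0.0, -1.0, -0.004], [0.0, -0.004, 1.0], [-1.0, -0.0, 0.0]] 3.9667 0.0004370729182334197 [-0.28891097  0.37242687  0.51445569]
```

View pics/w2.png

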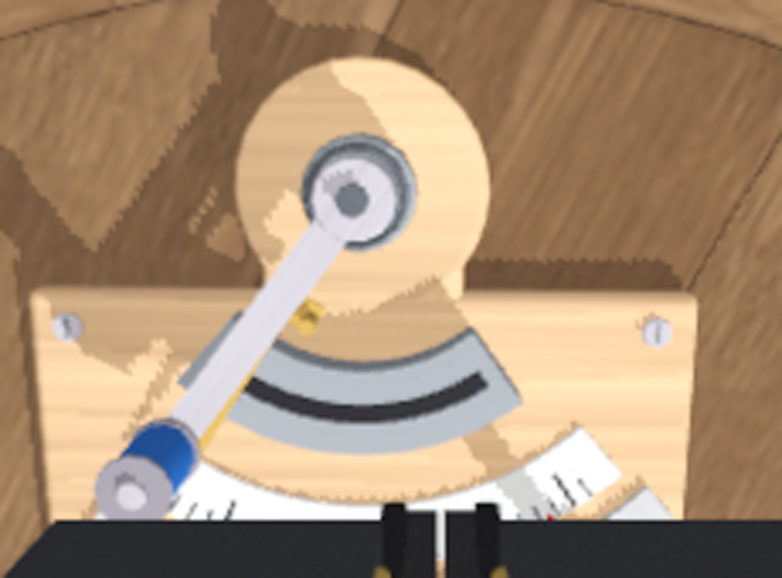

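Run:
```python
from h import *
d=optics.read_camera('wrist'); i=d['image']; cv2.imwrite('pics/w3.png',i)
for n,c,r,z in [('c1',160.3,180.9,.014),('c2',354.4,182.4,.014),('s1',169.7,190.9,.016),('s2',343.2,192.9,.016),('pivtop',253.5,153.5,.06),('rollertop',188.8,239.7,.097),('lobe',256.8,149.1,.014)]:
    print(n,np.round(world(d,r,c,z),4),np.round(world(d,r,c),4))
c=cloud(d)
# lobe/base height pixels
p,Rm,o=tool();print(p,o['force'])
for l,z in [('pivot',.06),('roller',.074),('marker_fin',.055),('tensioner',0)]:
    for m in models.landmark_of('wrist',l)[:1]:
        r,cc=m['centre'][0]*420,m['centre'][1]*560
        print(l,round(m['confidence'],2),round(r),round(cc),np.round(world(d,r,cc,z),4))
```

```text
c1 [ 0.522  -0.1989  0.014 ] [ 0.5222 -0.1994  0.0126]
c2 [0.5232 0.0643 0.014 ] [0.5237 0.0651 0.0108]
s1 [ 0.5354 -0.1867  0.016 ] [ 0.5348 -0.1857  0.0188]
s2 [0.5373 0.0495 0.016 ] [0.5369 0.0491 0.0181]
pivtop [ 0.4808 -0.0683  0.06  ] [ 0.4805 -0.0681  0.0636]
rollertop [ 0.5758 -0.1416  0.097 ] [ 0.5752 -0.1412  0.0986]
lobe [ 0.4791 -0.0675  0.014 ] [ 0.4757 -0.0644  0.0596]
[ 0.51900647 -0.03787739  0.29961442] [-0.53285127 -0.27445181 -0.1514355 ]
pivot 0.79 154 253 [ 0.4812 -0.0691  0.06  ]
roller 0.71 224 527 [0.5633 0.2628 0.074 ]
marker_fin 0.55 150 256 [ 0.4768 -0.0654  0.055 ]
tensioner 0.69 149 257 [ 0.4806 -0.0679  0.    ]
```

```bash
python3 -m pendant '[[0,[20,-5,-25],[0.11,0,0]],[0,[40,-10,-50],[0.22,0,0]],[0,[60,-15,-75],[0.33,0,0]],[0,[80,-20,-100],[0.44,0,0]],[0,[100,-25,-125],[0.55,0,0]],[0,[120,-26,-141],[0.66,0,0]],[0,[130,-26,-141],[0.66,0,0]],[0,[130,-26,-141],[0.66,0,0]],[0,[130,-26,-141],[0.66,0,0]]]'
python3 - <<'E'
from h import *
d=shot('wrist','w4.png');e=shot('scene','s4.png')
p,Rm,o=tool();print(p,np.round(Rm,3).tolist(),o['time_s'],o['grip_width'],o['force'],o['qpos'])
E
```

```text
time_s: 4.97
tool_pos: [0.5456, -0.1779, 0.1694]
tool_rot: [83.1, 89.9, 135.6]
force: [0.7, 0.0, 0.7]
grip_width: 0.0003
[ 0.54658018 -0.17774228  0.17070606] [[0.002, -0.794, 0.608], [0.001, 0.608, 0.794], [-1.0, -0.001, 0.002]] 5.0667 0.00036652132928701435 [-0.33286604  0.21654919  0.47787232] [-21.90663233  14.17395207  43.22125947 100.71363179 -10.42260508
  69.09009497  76.75702883]
```

View pics/w4.png

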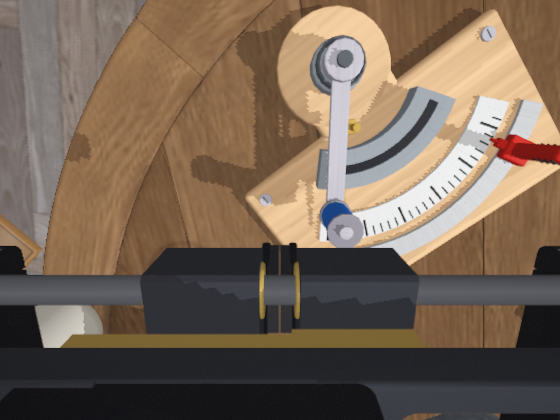

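View pics/s4.png

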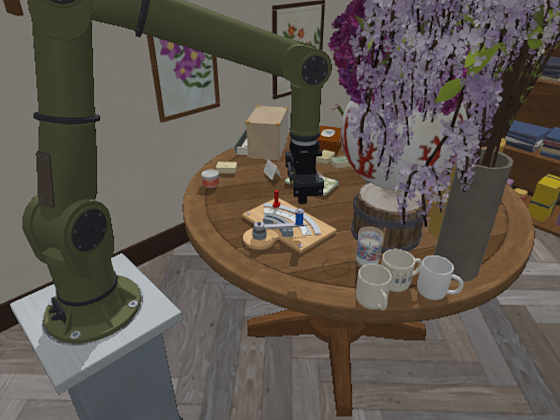

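```bash
python3 -m pendant '[[0,[25,0,0],[0,0,0]],[0,[50,0,0],[0,0,0]],[0,[75,0,0],[0,0,0]],[0,[90,0,0],[0,0,0]],[0,[94,0,0],[0,0,0]],[0,[94,0,0],[0,0,0]]]'
python3 - <<'E'
from h import *
d=shot('wrist','w5.png')
p,Rm,o=tool();print(p,np.round(Rm,3).tolist(),o['time_s'],o['grip_width'],o['force'],o['qpos'])
E
```

```text
time_s: 5.57
tool_pos: [0.5458, -0.1781, 0.0756]
tool_rot: [64.1, 90.0, 116.6]
force: [0.8, -0.5, 0.8]
grip_width: 0.0003
[ 0.54648988 -0.17861814  0.07666012] [[0.002, -0.793, 0.609], [0.0, 0.609, 0.793], [-1.0, -0.001, 0.001]] 5.6167 0.0001652791349983376 [ 0.64002804 -0.37075785  0.46135538] [-19.27786633  20.58884574  41.18658483 105.8114386  -15.67482485
  59.28260385  80.65328914]
```

View pics/w5.png

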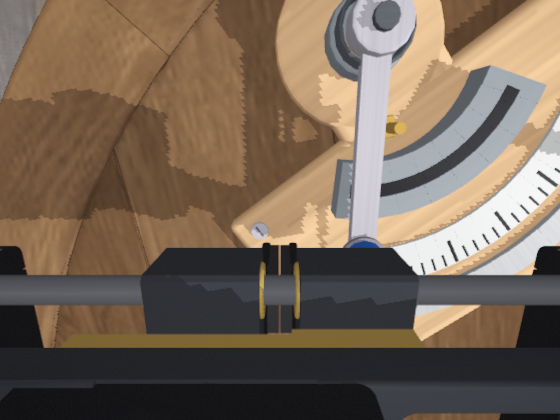

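```bash
cat > st.py <<'E'
from h import *
P=np.array([.4806,-.068]); B=-.656
F=[];Q=[]
for k in range(3):
    p,Rm,o=tool(); F.append(Rm.T@np.array(o['force'])); Q.append(p)
    if k<2: optics.read_camera('wrist')
p=np.mean(Q,0); rel=Rm[:,1:].T@np.r_[P-p[:2],0]
print('t',round(o['time_s'],2),'p',np.round(p,4),'F tool',np.round(np.mean(F,0),2),'pivot in tool yz',np.round(rel,4),'finger radial bearing q',round(np.arctan2(-Rm[1,1],-Rm[0,1])-B,4),'grip',round(o['grip_width'],4),'j7',round(o['qpos'][6]))
E
python3 st.py; python3 -m pendant '[[0,[0,0,5],[0,0,0]],[0,[0,0,10],[0,0,0]],[0,[0,0,15],[0,0,0]],[0,[0,0,18],[0,0,0]],[0,[0,0,18],[0,0,0]]]'; python3 st.py
```

```text
t 5.72 p [ 0.5468 -0.1789  0.0771] F tool [-0.21  0.03  0.08] pivot in tool yz [0.1201 0.0476] finger radial bearing q 0.0002 grip 0.0007 j7 81
time_s: 6.13
tool_pos: [0.5574, -0.1637, 0.0757]
tool_rot: [-15.9, 90.0, 36.5]
force: [0.8, 0.2, -0.9]
grip_width: 0.0005
t 6.23 p [ 0.557  -0.1643  0.0756] F tool [ 0.58 -0.22 -0.  ] pivot in tool yz [0.1193 0.0297] finger radial bearing q -0.0001 grip 0.0006 j7 79
```

```bash
python3 -m pendant '[[0,[0,0,2],[0,0,0]],[0,[0,0,4],[0,0,0]],[0,[0,0,6],[0,0,0]],[0,[0,0,8],[0,0,0]],[0,[0,0,8],[0,0,0]]]'; python3 st.py
```

```text
time_s: 6.65
tool_pos: [0.5614, -0.1592, 0.0755]
tool_rot: [-153.4, 90.0, -101.0]
force: [-0.5, -3.1, 0.4]
grip_width: 0.0009
t 6.75 p [ 0.5613 -0.1592  0.0755] F tool [ 0.55 -1.07 -2.51] pivot in tool yz [0.1196 0.0229] finger radial bearing q -0.0012 grip 0.0005 j7 78
```

```bash
cat > arc.py <<'E'
import sys,numpy as np
y,s=.119,float(sys.argv[1])
for d in map(float,sys.argv[2:]):
    print([0,[0,round(1e3*(y*(1-np.cos(d))-s*np.sin(d)),1),round(1e3*(y*np.sin(d)+s*(1-np.cos(d))),1)],[-d,0,0]])
E
python3 arc.py .022 .02 .05 .09 .13 .17 .21 .25 .29 .33 .36
```

```text
[0, [0, np.float64(-0.4), np.float64(2.4)], [-0.02, 0, 0]]
[0, [0, np.float64(-1.0), np.float64(6.0)], [-0.05, 0, 0]]
[0, [0, np.float64(-1.5), np.float64(10.8)], [-0.09, 0, 0]]
[0, [0, np.float64(-1.8), np.float64(15.6)], [-0.13, 0, 0]]
[0, [0, np.float64(-2.0), np.float64(20.4)], [-0.17, 0, 0]]
[0, [0, np.float64(-2.0), np.float64(25.3)], [-0.21, 0, 0]]
[0, [0, np.float64(-1.7), np.float64(30.1)], [-0.25, 0, 0]]
[0, [0, np.float64(-1.3), np.float64(34.9)], [-0.29, 0, 0]]
[0, [0, np.float64(-0.7), np.float64(39.7)], [-0.33, 0, 0]]
[0, [0, np.float64(-0.1), np.float64(43.3)], [-0.36, 0, 0]]
```

```bash
python3 -m pendant '[[0,[0,-0.4,2.4],[-0.02,0,0]],[0,[0,-1,6],[-0.05,0,0]],[0,[0,-1.5,10.8],[-0.09,0,0]],[0,[0,-1.8,15.6],[-0.13,0,0]],[0,[0,-2,20.4],[-0.17,0,0]],[0,[0,-2,25.3],[-0.21,0,0]],[0,[0,-1.7,30.1],[-0.25,0,0]],[0,[0,-1.3,34.9],[-0.29,0,0]],[0,[0,-0.7,39.7],[-0.33,0,0]],[0,[0,-0.1,43.3],[-0.36,0,0]]]'; python3 st.py; python3 arc.py .022 .03 .06 .06; python3 -c "
from h import *
shot('wrist','w6.png')"
```

```text
time_s: 7.58
tool_pos: [0.5883, -0.1247, 0.0755]
tool_rot: [-143.1, 89.9, -69.9]
force: [-0.5, -4.2, -0.4]
grip_width: 0.0005
t 7.68 p [ 0.5885 -0.1242  0.0756] F tool [ 0.7  -0.66 -3.4 ] pivot in tool yz [0.1196 0.0224] finger radial bearing q 0.3611 grip 0.0001 j7 94
[0, [0, np.float64(-0.6), np.float64(3.6)], [-0.03, 0, 0]]
[0, [0, np.float64(-1.1), np.float64(7.2)], [-0.06, 0, 0]]
[0, [0, np.float64(-1.1), np.float64(7.2)], [-0.06, 0, 0]]
```

View pics/w6.png

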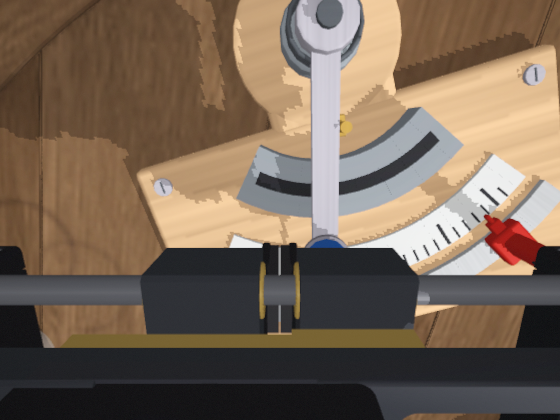

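```bash
python3 -m pendant '[[0,[0,-0.6,3.6],[-0.03,0,0]],[0,[0,-1.1,7.2],[-0.06,0,0]],[0,[0,-1.1,7.2],[-0.06,0,0]]]'|grep force; python3 st.py; 
python3 -m pendant '[[0,[0,-0.3,1.8],[-0.015,0,0]],[0,[0,-0.6,3.6],[-0.03,0,0]],[0,[0,-0.6,3.6],[-0.03,0,0]]]'|grep force; python3 st.py
```

```text
force: [0.6, -4.2, -0.8]
t 8.08 p [ 0.5914 -0.1178  0.0757] F tool [ 1.33 -1.57 -3.92] pivot in tool yz [0.1194 0.0223] finger radial bearing q 0.4188 grip 0.0004 j7 97
force: [1.2, -3.7, -0.3]
t 8.43 p [ 0.5928 -0.1144  0.0757] F tool [ 0.34 -1.88 -4.07] pivot in tool yz [0.1193 0.0224] finger radial bearing q 0.449 grip 0.0006 j7 98
```

```bash
python3 -m pendant '[[0,[0,-0.3,1.8],[-0.015,0,0]],[0,[0,-0.6,3.6],[-0.03,0,0]],[0,[0,-0.6,3.6],[-0.03,0,0]]]'|grep force; python3 st.py
```

```text
force: [1.7, -5.3, -0.4]
t 8.78 p [ 0.5941 -0.1111  0.0757] F tool [ 0.21 -2.27 -4.17] pivot in tool yz [0.1193 0.0224] finger radial bearing q 0.4789 grip 0.0006 j7 99
```

```bash
python3 -m pendant '[[0,[0,-0.3,1.8],[-0.015,0,0]],[0,[0,-0.6,3.6],[-0.03,0,0]],[0,[0,-0.6,3.6],[-0.03,0,0]]]'|grep force; python3 st.py
```

```text
force: [1.3, -4.6, -1.3]
t 9.13 p [ 0.5953 -0.1077  0.0757] F tool [ 0.87 -2.27 -4.55] pivot in tool yz [0.1193 0.0225] finger radial bearing q 0.5088 grip 0.0004 j7 100
```

```bash
python3 -m pendant '[[0,[0,-0.3,1.8],[-0.015,0,0]],[0,[0,-0.6,3.6],[-0.03,0,0]],[0,[0,-0.6,3.6],[-0.03,0,0]]]'|grep force; python3 st.py
```

```text
force: [1.8, -4.8, -0.3]
t 9.48 p [ 0.5964 -0.1042  0.0757] F tool [-0.03 -2.05 -4.13] pivot in tool yz [0.1192 0.0224] finger radial bearing q 0.5387 grip 0.0 j7 102
```

```bash
python3 -m pendant '[[0,[0,-0.3,1.8],[-0.015,0,0]],[0,[0,-0.6,3.6],[-0.03,0,0]],[0,[0,-0.6,3.6],[-0.03,0,0]]]'|grep force; python3 st.py
```

```text
force: [1.6, -7.5, -1.1]
t 9.83 p [ 0.5972 -0.1019  0.0757] F tool [ 0.75 -2.25 -6.58] pivot in tool yz [0.1191 0.0235] finger radial bearing q 0.568 grip 0.0001 j7 103
```

```bash
python3 -m pendant '[[0,[0,-0.2,1.2],[-0.01,0,0]],[0,[0,-0.3,2.2],[-0.018,0,0]],[0,[0,-0.3,2.2],[-0.018,0,0]],[0,[0,-0.3,2.2],[-0.018,0,0]],[0,[0,-0.3,2.2],[-0.018,0,0]],[0,[0,-0.3,2.2],[-0.018,0,0]]]'; python3 st.py
```

```text
time_s: 10.33
tool_pos: [0.5976, -0.1009, 0.0757]
tool_rot: [-162.4, 89.9, -76.4]
force: [1.8, -7.7, -1.3]
grip_width: 0.0005
t 10.43 p [ 0.5976 -0.1009  0.0757] F tool [ 1.33 -2.71 -7.89] pivot in tool yz [0.119  0.0245] finger radial bearing q 0.5852 grip 0.0004 j7 104
```

```bash
python3 arc.py .022 -.02 -.05 -.08 -.12 -.16 -.20 -.24 -.28 -.31 -.34 | sed 's/np.float64//g'; python3 -c "
from h import *
d=shot('wrist','w7.png')"
```

```text
[0, [0, (0.5), (-2.4)], [0.02, 0, 0]]
[0, [0, (1.2), (-5.9)], [0.05, 0, 0]]
[0, [0, (2.1), (-9.4)], [0.08, 0, 0]]
[0, [0, (3.5), (-14.1)], [0.12, 0, 0]]
[0, [0, (5.0), (-18.7)], [0.16, 0, 0]]
[0, [0, (6.7), (-23.2)], [0.2, 0, 0]]
[0, [0, (8.6), (-27.7)], [0.24, 0, 0]]
[0, [0, (10.7), (-32.0)], [0.28, 0, 0]]
[0, [0, (12.4), (-35.3)], [0.31, 0, 0]]
[0, [0, (14.1), (-38.4)], [0.34, 0, 0]]
```

View pics/w7.png

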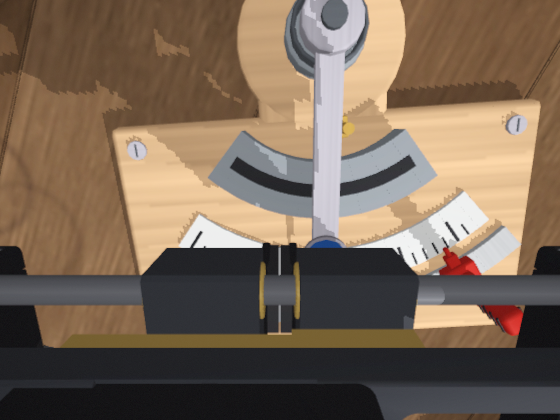

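The arm is at about 0.57 rad on the stop. I'll bring it back under control, keeping the roller against the finger.

```bash
python3 -m pendant '[[0,[0,0.5,-2.4],[0.02,0,0]],[0,[0,1.2,-5.9],[0.05,0,0]],[0,[0,2.1,-9.4],[0.08,0,0]],[0,[0,3.5,-14.1],[0.12,0,0]],[0,[0,5,-18.7],[0.16,0,0]],[0,[0,6.7,-23.2],[0.2,0,0]],[0,[0,8.6,-27.7],[0.24,0,0]],[0,[0,10.7,-32],[0.28,0,0]],[0,[0,12.4,-35.3],[0.31,0,0]],[0,[0,14.1,-38.4],[0.34,0,0]]]'; python3 st.py;python3 arc.py .022 -.03 -.06 -.1 -.14  -.18 -.22 -.25 -.28 -.3 -.32 | sed 's/np.float64//g'
```

```text
time_s: 11.32
tool_pos: [0.5808, -0.1359, 0.0757]
tool_rot: [25.6, 90.0, 92.1]
force: [0.2, -2.6, 0.2]
grip_width: 0.0006
t 11.42 p [ 0.5805 -0.1364  0.0757] F tool [-1.03 -1.38 -3.36] pivot in tool yz [0.1189 0.0228] finger radial bearing q 0.2455 grip 0.0007 j7 89
[0, [0, (0.7), (-3.6)], [0.03, 0, 0]]
[0, [0, (1.5), (-7.1)], [0.06, 0, 0]]
[0, [0, (2.8), (-11.8)], [0.1, 0, 0]]
[0, [0, (4.2), (-16.4)], [0.14, 0, 0]]
[0, [0, (5.9), (-20.9)], [0.18, 0, 0]]
[0, [0, (7.7), (-25.4)], [0.22, 0, 0]]
[0, [0, (9.1), (-28.8)], [0.25, 0, 0]]
[0, [0, (10.7), (-32.0)], [0.28, 0, 0]]
[0, [0, (11.8), (-34.2)], [0.3, 0, 0]]
[0, [0, (13.0), (-36.3)], [0.32, 0, 0]]
```

```bash
python3 -m pendant '[[0,[0,0.7,-3.6],[0.03,0,0]],[0,[0,1.5,-7.1],[0.06,0,0]],[0,[0,2.8,-11.8],[0.1,0,0]],[0,[0,4.2,-16.4],[0.14,0,0]],[0,[0,5.9,-20.9],[0.18,0,0]],[0,[0,7.7,-25.4],[0.22,0,0]],[0,[0,9.1,-28.8],[0.25,0,0]],[0,[0,10.7,-32],[0.28,0,0]],[0,[0,11.8,-34.2],[0.3,0,0]],[0,[0,13,-36.3],[0.32,0,0]]]'; python3 st.py; python3 -m pendant '[[0,[0,0,-4],[0,0,0]],[0,[0,0,-8],[0,0,0]],[0,[0,0,-14],[0,0,0]],[0,[0,0,-14],[0,0,0]]]';python3 st.py
```

```text
time_s: 12.25
tool_pos: [0.5544, -0.1626, 0.0752]
tool_rot: [62.5, 89.9, 110.7]
force: [1.4, 1.2, 0.8]
grip_width: 0.0005
t 12.35 p [ 0.5542 -0.163   0.0752] F tool [-0.23  0.03  0.58] pivot in tool yz [0.1182 0.0218] finger radial bearing q -0.0729 grip 0.0007 j7 75
time_s: 12.68
tool_pos: [0.5442, -0.1759, 0.0756]
tool_rot: [162.3, 90.0, -149.5]
force: [-0.0, -0.3, 0.7]
grip_width: 0.0005
t 12.78 p [ 0.5446 -0.1754  0.0756] F tool [-0.73 -0.01  0.32] pivot in tool yz [0.1193 0.0373] finger radial bearing q -0.0737 grip 0.0001 j7 76
```

```bash
python3 -m pendant '[[0,[-25,0,0],[0,0,0]],[0,[-60,0,0],[0,0,0]],[0,[-95,0,0],[0,0,0]],[0,[-130,0,0],[0,0,0]],[0,[-160,0,0],[0,0,0]],[0,[-190,0,0],[0,0,0]],[0,[-224,0,0],[0,0,0]],[0,[-224,0,0],[0,0,0]],[0,[-224,0,0],[0,0,0]]]';python3 -c "
from h import *
p,Rm,o=tool();print(p,Rm.T@(np.array([.58,-.02,.30])-p))"
```

```text
time_s: 13.53
tool_pos: [0.5464, -0.1748, 0.3017]
tool_rot: [-49.9, 89.7, -1.7]
force: [-0.2, 0.0, -0.6]
grip_width: 0.0004
[ 0.54644377 -0.17480582  0.30174822] [0.00188202 0.07803381 0.13784448]
```

```bash
python3 -m pendant '[[0,[0,13,23],[-0.1,0,0]],[0,[0,26,46],[-0.22,0,0]],[0,[0,39,69],[-0.34,0,0]],[0,[0,52,92],[-0.46,0,0]],[0,[0,65,115],[-0.58,0,0]],[0,[0,78,138],[-0.7,0,0]],[0,[0,78,138],[-0.73,0,0]],[0,[0,78,138],[-0.73,0,0]],[0,[0,78,138],[-0.73,0,0]]]'
python3 - <<'E'
from h import *
d=shot('wrist','w8.png'); i=d['image']
cv2.imwrite('pics/w8z.png',cv2.resize(i[70:245,130:400],None,fx=2.96,fy=2.96,interpolation=cv2.INTER_CUBIC))
import pickle;pickle.dump(d,open('w8.pkl','wb'))
for l,z in [('pivot',.06),('roller',.074),('pointer_tip',.037),('marker_fin',.055),('marker_tip',.021)]:
    for m in models.landmark_of('wrist',l)[:2]:
        r,c=m['centre'][0]*420,m['centre'][1]*560; w=world(d,r,c,z)
        print(l,round(m['confidence'],2),round(r),round(c),np.round(w,4),np.hypot(w[0]-.4806,w[1]+.068),np.arctan2(w[1]+.068,w[0]-.4806)+.656)
E
```

```text
time_s: 14.28
tool_pos: [0.5784, -0.02, 0.2982]
tool_rot: [113.1, 89.9, -156.9]
force: [0.7, -0.2, -0.4]
grip_width: 0.0005
pivot 0.87 100 236 [ 0.4798 -0.0694  0.06  ] 0.001593552442450709 -1.470703392731949
roller 0.97 188 172 [ 0.5783 -0.1458  0.074 ] 0.12489279111824211 -0.016709473669163644
marker_fin 0.9 231 312 [0.6372 0.0216 0.055 ] 0.18039534878664398 1.1756832299523063
marker_fin 0.37 100 235 [ 0.4793 -0.0706  0.055 ] 0.0028718473208820088 -1.3771440380608353
```

View pics/w8z.png

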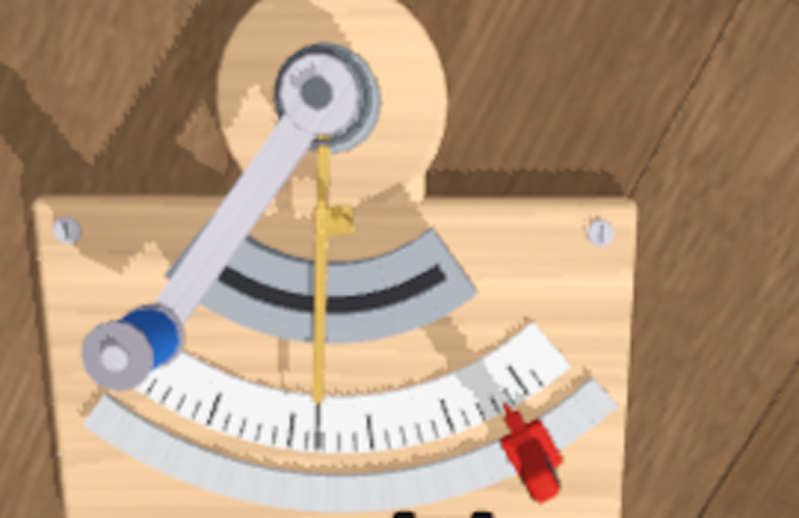

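Run:
```python
from h import *
import pickle;d=pickle.load(open('w8.pkl','rb'))
def b(n,zx,zy,z):
    w=world(d,70+zy/2.96,130+zx/2.96,z); v=w[:2]-[.4806,-.068]; print(n,np.round(w,4),round(np.hypot(*v),4),round(np.arctan2(v[1],v[0])+.656,4))
b('tick.25',216,408,.0155);b('tick.5',292,430,.0155);b('tick.75',369,432,.0155);b('t1',446,415,.0155);b('t1.25',519,378,.0155)
b('brassend',318,400,.037);b('black',318,447,.037);b('mid',320,300,.037);b('mtip',509,408,.021);b('fintop',541,490,.075);b('pivottop',317,92,.06);b('roller',114,357,.097)
i=d['image'][175:245,200:340]; cv2.imwrite('pics/w8y.png',cv2.resize(i,None,fx=5.7,fy=5.7,interpolation=cv2.INTER_CUBIC))
```

```text
tick.25 [ 0.617  -0.1255  0.0155] 0.148 0.2574
tick.5 [ 0.6277 -0.0906  0.0155] 0.1488 0.5039
tick.75 [ 0.6287 -0.0545  0.0155] 0.1487 0.7468
t1 [ 0.6205 -0.0185  0.0155] 0.1484 0.9964
t1.25 [0.6029 0.0152 0.0155] 0.1479 1.2535
brassend [ 0.6079 -0.075   0.037 ] 0.1275 0.6014
black [ 0.6295 -0.0757  0.037 ] 0.1491 0.6042
mid [ 0.5637 -0.0725  0.037 ] 0.0832 0.6014
mtip [0.6157 0.0105 0.021 ] 0.1563 1.182
fintop [0.6365 0.0203 0.075 ] 0.1792 1.1712
pivottop [ 0.4808 -0.0679  0.06  ] 0.0002 0.8915
roller [ 0.5764 -0.142   0.097 ] 0.1211 -0.0019
```

View pics/w8y.png

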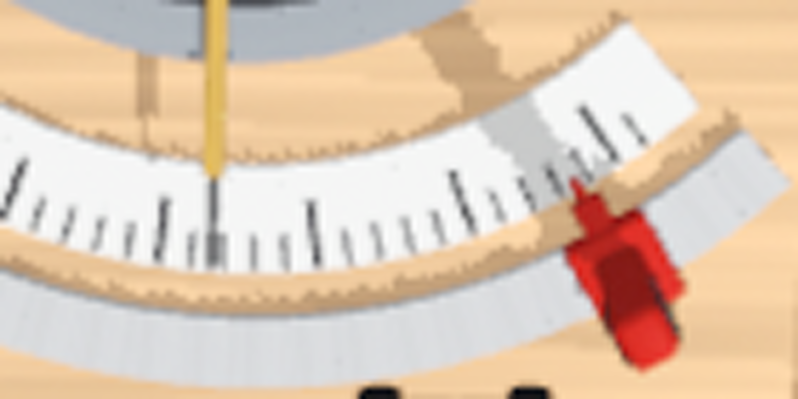

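Run:
```python
from h import *
p,Rm,o=tool()
print(p,1e3*Rm.T@(np.array([.6352,.0203,.058])-p), .519-np.arctan2(-Rm[1,1],-Rm[0,1]),o['qpos'][6])
```

```text
[ 0.57888162 -0.02050277  0.29958617] [241.59504569 -56.26335559  40.82609867] 0.5196529497901509 94.00850425016195
```

```bash
python3 -m pendant '[[40,[20,-9,7],[-0.1,0,0]],[40,[45,-19,14],[-0.2,0,0]],[40,[70,-29,21],[-0.3,0,0]],[40,[95,-39,28],[-0.4,0,0]],[40,[120,-49,35],[-0.5,0,0]],[40,[140,-56,41],[-0.52,0,0]],[40,[150,-56,41],[-0.52,0,0]],[40,[150,-56,41],[-0.52,0,0]]]'
python3 - <<'E'
from h import *
d=shot('wrist','w9.png'); shot('scene','s9.png')
p,Rm,o=tool()
print(p,1e3*Rm.T@(np.array([.6352,.0203,.058])-p), .519-np.arctan2(-Rm[1,1],-Rm[0,1]),o['qpos'][6],o['grip_width'])
E
```

```text
time_s: 15.25
tool_pos: [0.6332, 0.0213, 0.1467]
tool_rot: [72.2, 89.7, -168.0]
force: [-1.8, -0.1, 0.5]
grip_width: 0.0386
[0.63491847 0.020487   0.15026597] [92.26612452 -0.14582066 -0.25343528] -0.00036788829026168646 123.97549098853176 0.03953563607524583
```

View pics/w9.png

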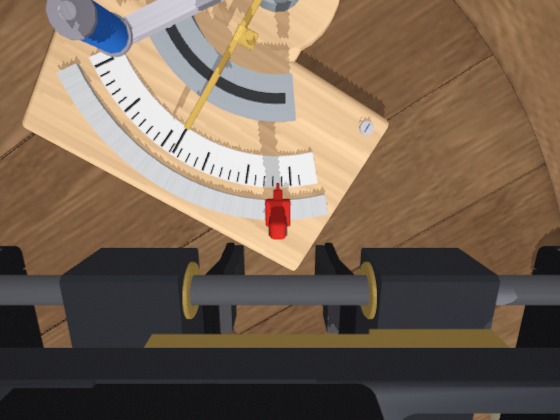

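```bash
python3 -m pendant '[[40,[25,0,0],[0,0,0]],[40,[50,0,0],[0,0,0]],[40,[75,0,0],[0,0,0]],[40,[88,0,0],[0,0,0]],[40,[92,0,0],[0,0,0]],[40,[92,0,0],[0,0,0]],[40,[92,0,0],[0,0,0]]]'; python3 -m pendant '[[0,[0,0,0],[0,0,0]],[0,[0,0,0],[0,0,0]],[0,[0,0,0],[0,0,0]],[0,[0,0,0],[0,0,0]],[0,[0,0,0],[0,0,0]],[0,[0,0,0],[0,0,0]],[0,[0,0,0],[0,0,0]]]' 12; python3 st.py; sed -i 's/^y,s=.119,/y,s=.178,/' arc.py; python3 arc.py 0 -.03 -.08 -.13 -.18 -.23 -.28 -.33 -.38 -.42 -.45 | sed 's/np.float64//g'; python3 -c "
from h import *
shot('wrist','w10.png')"
```

```text
time_s: 15.93
tool_pos: [0.6362, 0.0213, 0.0594]
tool_rot: [-114.2, 89.8, 5.6]
force: [-0.5, 0.6, 0.1]
grip_width: 0.0398
time_s: 16.52
tool_pos: [0.6352, 0.0215, 0.0579]
tool_rot: [-110.1, 90.0, 9.7]
force: [-0.5, -0.7, 1.1]
grip_width: 0.0123
t 16.62 p [0.6352 0.0215 0.0579] F tool [-1.88  0.27 -0.05] pivot in tool yz [ 0.1786 -0.0006] finger radial bearing q 1.1773 grip 0.0122 j7 126
[0, [0, (0.1), (-5.3)], [0.03, 0, 0]]
[0, [0, (0.6), (-14.2)], [0.08, 0, 0]]
[0, [0, (1.5), (-23.1)], [0.13, 0, 0]]
[0, [0, (2.9), (-31.9)], [0.18, 0, 0]]
[0, [0, (4.7), (-40.6)], [0.23, 0, 0]]
[0, [0, (6.9), (-49.2)], [0.28, 0, 0]]
[0, [0, (9.6), (-57.7)], [0.33, 0, 0]]
[0, [0, (12.7), (-66.0)], [0.38, 0, 0]]
[0, [0, (15.5), (-72.6)], [0.42, 0, 0]]
[0, [0, (17.7), (-77.4)], [0.45, 0, 0]]
```

View pics/w10.png

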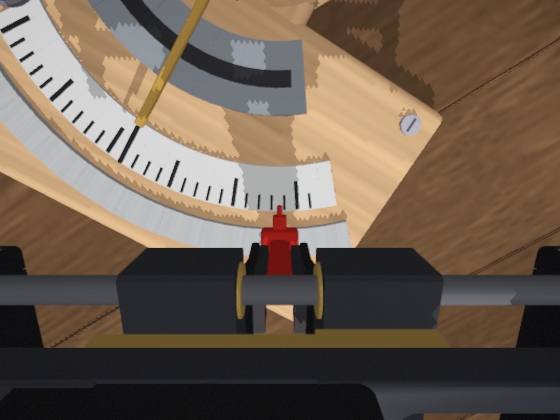

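```bash
python3 -m pendant '[[0,[0,0.1,-5.3],[0.03,0,0]],[0,[0,0.6,-14.2],[0.08,0,0]],[0,[0,1.5,-23.1],[0.13,0,0]],[0,[0,2.9,-31.9],[0.18,0,0]],[0,[0,4.7,-40.6],[0.23,0,0]],[0,[0,6.9,-49.2],[0.28,0,0]],[0,[0,9.6,-57.7],[0.33,0,0]],[0,[0,12.7,-66],[0.38,0,0]],[0,[0,15.5,-72.6],[0.42,0,0]],[0,[0,17.7,-77.4],[0.45,0,0]]]'; python3 st.py;  python3 -c "
from h import *
shot('wrist','w11.png')"
```

```text
time_s: 17.5
tool_pos: [0.6589, -0.0553, 0.0579]
tool_rot: [-98.3, 89.9, -4.4]
force: [1.2, 0.2, 2.3]
grip_width: 0.0121
t 17.6 p [ 0.6589 -0.056   0.0579] F tool [-1.6  -1.98 -0.39] pivot in tool yz [0.1787 0.0002] finger radial bearing q 0.7245 grip 0.0117 j7 110
```

View pics/w11.png

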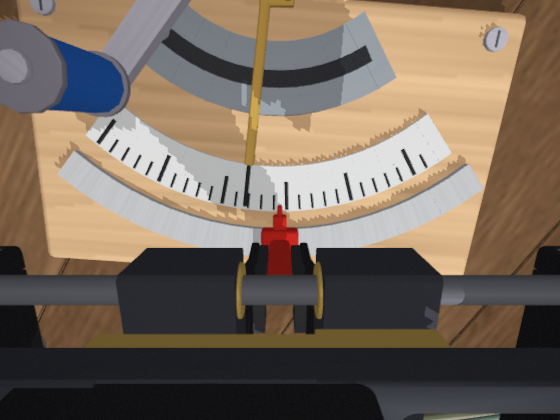

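```bash
python3 arc.py 0 -.03 -.07 -.11 -.122; python3 -m pendant '[[0,[0,0.1,-5.3],[0.03,0,0]],[0,[0,0.4,-12.4],[0.07,0,0]],[0,[0,1.1,-19.5],[0.11,0,0]],[0,[0,1.3,-21.7],[0.122,0,0]],[0,[0,1.3,-21.7],[0.122,0,0]],[0,[0,1.3,-21.7],[0.122,0,0]]]'; python3 st.py;  python3 -c "
from h import *
shot('wrist','w12.png')"
```

```text
[0, [0, np.float64(0.1), np.float64(-5.3)], [0.03, 0, 0]]
[0, [0, np.float64(0.4), np.float64(-12.4)], [0.07, 0, 0]]
[0, [0, np.float64(1.1), np.float64(-19.5)], [0.11, 0, 0]]
[0, [0, np.float64(1.3), np.float64(-21.7)], [0.122, 0, 0]]
time_s: 18.15
tool_pos: [0.6591, -0.0772, 0.0579]
tool_rot: [-118.4, 89.9, -31.3]
force: [4.8, -1.7, 1.4]
grip_width: 0.0117
t 18.25 p [ 0.6591 -0.077   0.0579] F tool [-1.76 -5.09 -1.29] pivot in tool yz [ 1.787e-01 -1.000e-04] finger radial bearing q 0.6052 grip 0.0119 j7 106
```

View pics/w12.png

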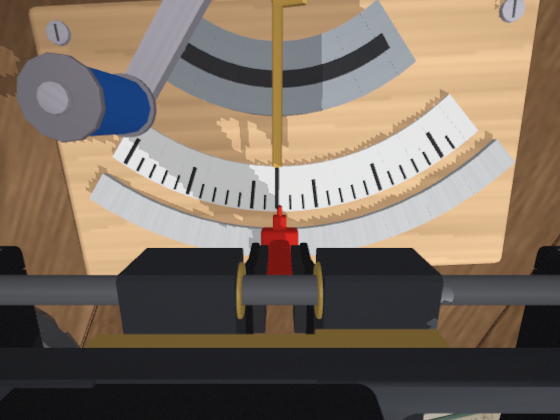

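```bash
python3 -m pendant '[[20,[0,0,0],[0,0,0]],[30,[0,0,0],[0,0,0]],[40,[0,0,0],[0,0,0]],[40,[0,0,0],[0,0,0]],[40,[0,0,0],[0,0,0]],[40,[0,0,0],[0,0,0]]]'; python3 -m pendant '[[40,[-15,0,0],[0,0,0]],[40,[-40,0,0],[0,0,0]],[40,[-70,0,0],[0,0,0]],[40,[-105,0,0],[0,0,0]],[40,[-140,0,0],[0,0,0]],[40,[-175,0,0],[0,0,0]],[40,[-210,0,0],[0,0,0]],[40,[-210,0,0],[0,0,0]],[40,[-210,0,0],[0,0,0]],[40,[-210,0,0],[0,0,0]]]'
python3 - <<'E'
from h import *
d=shot('wrist','w13.png'); shot('scene','s13.png')
i=d['image']; cv2.imwrite('pics/w13z.png',cv2.resize(i[45:245,140:400],None,fx=3,fy=3,interpolation=cv2.INTER_CUBIC))
import pickle;pickle.dump(d,open('w13.pkl','wb'))
E
```

```text
time_s: 18.8
tool_pos: [0.658, -0.076, 0.0573]
tool_rot: [78.8, 89.9, 165.9]
force: [0.3, 0.3, -0.3]
grip_width: 0.0381
time_s: 19.63
tool_pos: [0.6581, -0.0762, 0.2679]
tool_rot: [-31.6, 90.0, 55.5]
force: [0.5, -0.0, -0.5]
grip_width: 0.04
```

View pics/w13z.png

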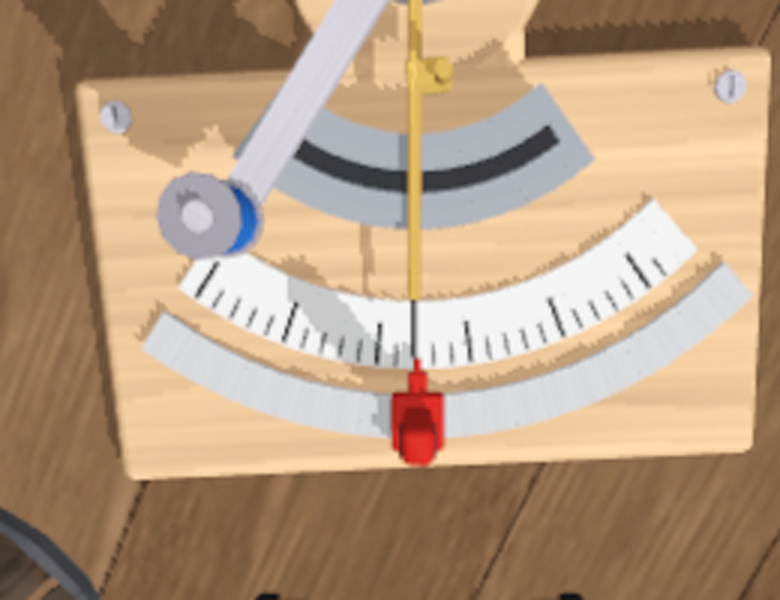

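View pics/s13.png

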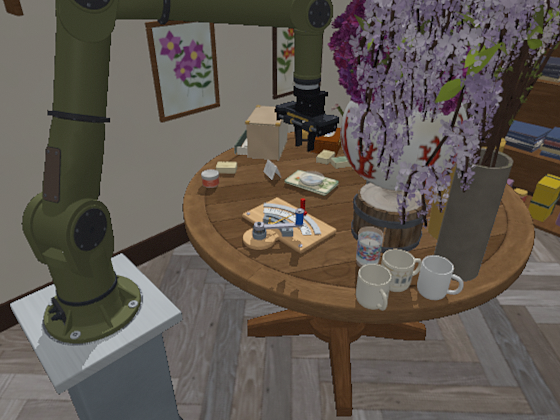

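Run:
```python
from h import *
import pickle;d=pickle.load(open('w13.pkl','rb'))
def b(n,zx,zy,z):
    w=world(d,45+zy/3,140+zx/3,z); v=w[:2]-[.4806,-.068]; print(n,np.round(w,4),round(np.hypot(*v),4),round(np.arctan2(v[1],v[0])+.656,4))
b('brass',414.5,298,.037);b('black',413.5,350,.037);b('mtip',417.5,360,.021);b('roller',200,215,.097);b('fintop',420,445,.075)
b('.5',380,345,.0155);b('.75',470,343,.0155)
o=telemetry.get_obs();print(o['force'],o['joint_velocities'].__abs__().max())
```

```text
brass [ 0.6087 -0.0749  0.037 ] 0.1282 0.6024
black [ 0.6284 -0.0763  0.037 ] 0.148 0.5999
mtip [ 0.6343 -0.075   0.021 ] 0.1539 0.6102
roller [ 0.576  -0.1406  0.097 ] 0.1198 0.0056
fintop [ 0.658  -0.0754  0.075 ] 0.1776 0.6143
.5 [ 0.6281 -0.0901  0.0155] 0.1491 0.5072
.75 [ 0.6292 -0.0532  0.0155] 0.1493 0.755
[0.16294066 0.33083652 0.61571865] 0.5626054008723622
```

```bash
python3 -c "
from cell import env
print(env.sign_off())"
```

```text
the job is handed in; nothing more can be done
None
```

The tensioner check is done and handed in at about 20 s of the 72 s allowed; no verdict was reported.

- **Pushing to the stop:** with closed fingers I pushed the blue roller along its arc and felt the stop at about 0.58–0.60 rad. The push along the arc rose to about 7.9 N, roughly 3.6 N above the spring, and I held it for about 0.5 s. The total push, including some sideways friction, was about 8.4 N.
- **Return:** I let the arm back slowly with the roller against the finger, at no more than about 0.5 rad/s. The last picture puts it at about 0.006 rad.
- **Pointer and marker:** the drag pointer stands at about 0.60 rad. The red marker, slid there and released, is at about 0.61 rad, so they are in line within about 0.01–0.015 rad (limit 0.035).
- **Surroundings:** the gripper is raised clear and touches nothing. The goods look unmoved in the scene picture, though I did not measure their positions again.

One early disagreement: while pressing, I put the arm at about 0.57 rad from the finger position. The pictures read the pointer at 0.60 rad. I had guessed the contact offset wrongly, and the camera value fits the scale ticks, so I used that.

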